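Change the thread: fetch the red spool from behind the can and jar

ROBOT

A 6-joint arm with a two-finger parallel gripper is mounted at the origin on a cart in front of the work surface, level with it; the furniture and walls round the work are solid. World frame = base frame: x ahead of the robot, y to its left, z up, the work surface at z = 0. Lengths are in mm, angles in rad, forces in N, time in s.
With the tool pointing down it reaches from about 350 to 975 mm from the base axis. Payload 7.1 kg.
Tool frame: the origin (TCP) lies on the front face of the gripper's body, between the roots of the fingers; the fingertips stand 80 mm ahead of it and the grasp point (between the pads) lies 61 mm ahead of it (env.tips_ahead is the distance from the TCP to the fingertips, in mm); z points along the fingers, y is the direction in which the jaws open and shut (so a half turn about z gives the same grasp; the last joint's range is limited). The gripper opens to 88 mm and grips with 3 to 60 N. Pads are 20 mm wide; open, the fingers measure 115 mm over their backs; the gripper's body (75 mm by 178 mm) begins 61 mm behind the grasp point.
Start: joints at [-0.019, 0.423, 1.63, -0, 1.089, -0.019], TCP at [624.984, 0.026, 302.675] pointing down, gripper open.
Joint ranges: [-3, 3], [-0.9, 2.11], [0.09, 2.58], [-1.31, 4.45], [0.11, 2.69], [-2.54, 2.54]. Speed limits (rad/s): [2.39, 2.39, 3.01, 3.14, 3.14, 3.14].

INTERFACE

Orientations are given as a unit quaternion [x, y, z, w].
In Python, from station import env, set_gripper, viewer, workorder gives the robot as it stands. Calls block until the motion is done:
- env.reach(position, orientation): joint-space move of the TCP to a pose.
- env.move_l(position, rot=None, rate=150, f_stop=None): straight line of the TCP; rot=None keeps the orientation; rate is the mean speed in mm/s. With f_stop (N) it stops when the force on the tool has changed by that much, and returns True; else False.
- env.move_joints(angles): joint-space move.
- set_gripper(opening): finger opening in mm; the grip force is fixed at half the most; returns when the fingers have stopped.
- env.hold(seconds).
- env.ik(position, orientation): joint angles nearest the present ones, or None.
- env.read_state(): the state.
- viewer.camera(name): name is "scene" or "side" or "wrist"; returns the picture (400x640x3 uint8, blue, green, red); there is no depth.
- viewer.camera_params(name): a dict with "fx", "fy", "cx", "cy" (pixels), "pose" (4x4, takes a point from camera to world coordinates); the wrist camera has in their place "tool_from_camera" (4x4, takes a point from camera to tool coordinates, whose origin is the TCP and whose axes are the flange's). Camera axes: x right, y up, looking along -z (the intrinsics and any distortion apply to the point x, -y, -z); pixel columns grow to the right and rows downward; lengths in mm; the calibration is good to about 2 mm. The wrist camera is an equidistant fisheye: a pixel r from the principal point sees the ray r / f radians off the axis. A picture is of the moment at which its call begins: read the wrist's pose just before it. camera_params takes no time and is no camera call.
A pose or a line that the arm cannot do raises env.IKError and nothing moves.
- workorder.sign_off(): hands the job in, once; it reports no verdict.
The state is a dict: "time_s": time; "qpos": joint angles; "dq": joint speeds; "tau": joint torques, N m; "tool_pos": TCP position; "orientation": TCP orientation; "force": force on the tool from outside, world axes, zero at the start; "wrist_torque": the same for the moment, N m; "width": finger opening in mm.
Only numpy, scipy, OpenCV 4.12 (cv2) and the standard library are available. Lean on these libraries where they do the work, as an engineer would, in place of code of your own. Each camera call takes 0.05 s, during which the arm holds its last target.

TASK

Change the twin thread feeder over from black to red. The red spool stands at the back of the wooden caddy behind the white can and the amber jar, so first clear both of those onto the blue mat; then put the red spool in the feeder's empty cup and the black spool away in the caddy's back recess, and only after that return the can and the jar, each to the very recess it came from. Keep the can and the jar upright, leave the tape measure and the cream spool where they are, and let go of everything at the end.

Things in the scene. Friction and masses are not known exactly. Their poses are not given: they have to be found in the camera images.
- can_mid (a point): White spray-adhesive can: round, straight body 61 mm in diameter up to 125 mm, then a shoulder and narrow neck, 150 mm tall in all, about 0.3 kg. The point is on its axis half-way up (75 mm above its foot); z up. Best gripped about 105 mm above its foot, so that the gripper's body stays above its top. Starts in one of the caddy's two front recesses (left or right is shuffled).
- jar_mid (a point): Tall amber jar with a black screw cap, closed: round, straight body 58 mm in diameter from the foot up to 110 mm, 145 mm tall in all, about 0.3 kg. The point is on its axis half-way up (72.5 mm above its foot); z points up. Best gripped about 100 mm above its foot. Starts in the other front recess of the caddy.
- red_spool_mid (a point): Red thread spool, upright: round flanges 42 mm in diameter at foot and top (top flange from 49 to 60 mm above the foot), 36 mm waist between, 60 mm tall, about 0.05 kg. The point is on its axis half-way up (30 mm above its foot); z points up. Grip it round the top flange, or the waist just below. Starts in the back recess of the caddy.
- black_spool_mid (a point): Black thread spool, upright: flanges 42 mm in diameter (top flange from 43 to 50 mm above the foot), 36 mm waist, 50 mm tall, about 0.05 kg. The point is on its axis half-way up (25 mm above its foot); z points up. Starts in one cup of the feeder (the one at -x).
- caddy: Light wooden block, fixed, 150 (its x) x 176 (its y) x 22 mm, with three round recesses 12 mm deep (floors 10 mm above the bench). Origin on the bench under the centre of the back recess (52 mm in diameter, for a spool). Front recesses (68 mm, for can and jar) centred at x = -52 mm, y = +42 and -42 mm in its frame; -x towards the robot. The block spans x = -103 to +47 mm.
- feeder: Twin thread feeder, fixed: green foot plate 160 (its x) x 84 x 10 mm, two aluminium spool cups, small wire loops between. Origin on the bench under the plate's centre; cup centres at x = +37.5 mm (empty at the start, for the red spool) and x = -37.5 mm (holds the black spool), y = 0, in its frame. Cups: 52 mm inside, 60 mm outside diameter, floor 13 mm and rim 22 mm above the bench.
- mat: Blue parking mat, fixed, 130 (its x) x 200 (its y) x 3 mm, on the bench to the left or the right, with room for the can and the jar side by side along its y; it and the caddy swap sides, the feeder lies between them. The origin is the centre of its underside. A thing counts as on the mat when its centre is over it, at least 10 mm inside the edge.
- tape_rule_mid (a point): Bystander: yellow and black tape measure, 65 x 71 x 65 mm, on the bench near the robot. The point is its centre. Not to be moved.
- cream_spool_mid (a point): Bystander: cream-white spool, 48 mm in diameter, 55 mm tall, on the bench at the back. The point is its centre. Not to be moved.

How it is judged:
By the outcome, as a careful person would: the job done as asked, in the order asked, and still so for the second after the job is handed in, with the robot touching nothing.
It also fails if it takes over 130 s, if anything falls off the work surface, if the arm or the gripper's body presses on something with over 40 N, if the wrist force passes 120 N, or if a joint passes its speed limit or range.

## Working session

There is one attempt and no reset: what is moved stays moved. The work goes in short steps, each a Python script; the robot and the scene stay as the last script left them, time stands still between calls to the robot, and variables do not carry over. Pictures are saved under pics/ and viewed, and the job is handed in when it is done.

```bash
ls; mkdir -p pics; python3 - <<'E'
from station import env, set_gripper, viewer, workorder
import cv2,numpy as np
np.set_printoptions(suppress=True,precision=4)
for n in ["scene","side","wrist"]:
    cv2.imwrite(f"pics/a_{n}.png",viewer.camera(n)); print(n,viewer.camera_params(n))
print(env.read_state())
E
```

```text
pics
scene {'fx': 518.9255240133762, 'fy': 518.9255240133762, 'cx': 312.9079786352546, 'cy': 194.93854938501534, 'pose': array([[ -0.713 ,   0.5343,  -0.454 , 145.1569],
       [ -0.7008,  -0.525 ,   0.4829, 556.0667],
       [  0.0196,   0.6625,   0.7488, 774.0944],
       [  0.    ,   0.    ,   0.    ,   1.    ]])}
side {'fx': 495.01850240954, 'fy': 495.01850240954, 'cx': 316.6117056520127, 'cy': 188.08549675912565, 'pose': array([[ -0.9982,  -0.0511,   0.032 , 600.1272],
       [  0.056 ,  -0.5923,   0.8038, 824.7198],
       [ -0.0221,   0.8041,   0.5941, 604.7236],
       [  0.    ,   0.    ,   0.    ,   1.    ]])}
wrist {'fx': 309.70691628693146, 'fy': 309.70691628693146, 'cx': 314.3326036933592, 'cy': 198.39974064767387, 'tool_from_camera': array([[  0.0018,   0.9671,   0.2542,  68.4198],
       [  1.    ,  -0.0018,   0.0001,   0.2194],
       [  0.0005,   0.2542,  -0.9671, -83.0398],
       [  0.    ,   0.    ,   0.    ,   1.    ]])}
{'time_s': 0.15, 'qpos': array([-0.019 ,  0.4237,  1.6305,  0.    ,  1.0886, -0.019 ]), 'dq': array([-0.0006, -0.0033, -0.0016,  0.0012,  0.0004,  0.0001]), 'tau': array([  0.001 , -54.4981, -27.3919,   0.0645,   0.0204,  -0.    ]), 'tool_pos': array([624.6887,   0.0213, 302.0639]), 'orientation': array([ 0.7071,  0.7071, -0.0004, -0.0004]), 'force': array([0.6199, 0.3873, 0.0716]), 'wrist_torque': array([ 0.0391, -0.0389,  0.0237]), 'width': 87.46231632182506}
```

View pics/a_scene.png

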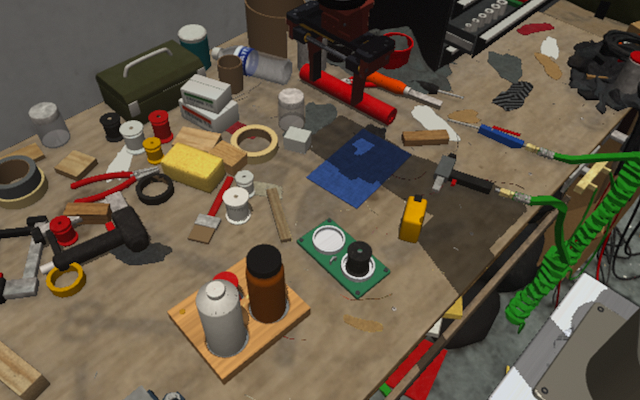

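View pics/a_side.png

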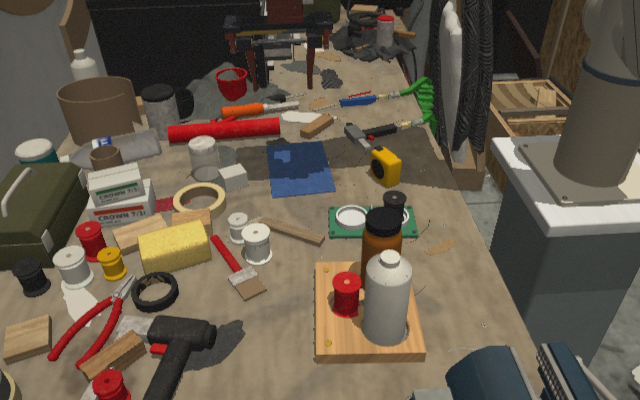

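View pics/a_wrist.png

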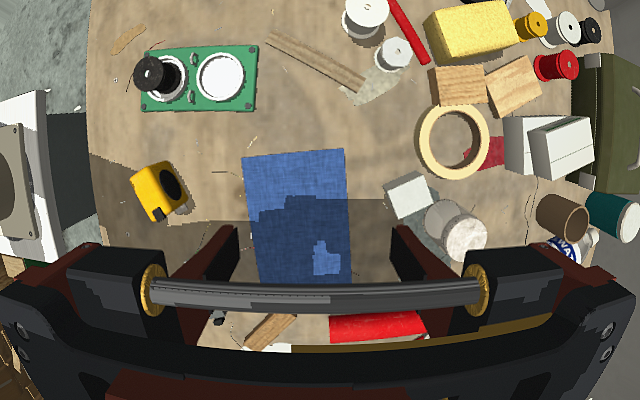

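The scene view shows the caddy at (240,325), with the can at (222,320), the jar at (265,285) and the red spool behind them. The feeder is at (343,257) and the mat at (358,167). The wrist view shows the feeder at (200,78), the mat at (300,215) and the tape measure at (160,190).

```bash
cat > h.py <<'E'
from station import env, set_gripper, viewer, workorder
import cv2,numpy as np
from scipy.spatial.transform import Rotation as R
np.set_printoptions(suppress=True,precision=2)
def cam(n):
    """picture + ray function"""
    p=viewer.camera_params(n); s=env.read_state(); im=viewer.camera(n)
    if n=="wrist":
        T=np.eye(4);T[:3,:3]=R.from_quat(s['orientation']).as_matrix();T[:3,3]=s['tool_pos'];T=T@p['tool_from_camera']
    else: T=p['pose']
    def ray(uv):
        uv=np.atleast_2d(np.float64(uv)); a=(uv-[p['cx'],p['cy']])/[p['fx'],p['fy']]
        if n=="wrist":
            th=np.linalg.norm(a,axis=1,keepdims=True); a=a/np.maximum(th,1e-9)
            d=np.c_[a[:,:1]*np.sin(th),-a[:,1:]*np.sin(th),-np.cos(th)]
        else: d=np.c_[a[:,0],-a[:,1],-np.ones(len(a))]
        return T[:3,3],d@T[:3,:3].T
    def plane(uv,z):
        o,d=ray(uv); return (o+d*((z-o[2])/d[:,2])[:,None])[:,:2]
    return im,ray,plane
def hsv(im,lo,hi,k=3,box=None):
    m=cv2.inRange(cv2.cvtColor(im,cv2.COLOR_BGR2HSV),np.array(lo),np.array(hi))
    if box:
        b=np.zeros_like(m);b[box[1]:box[3],box[0]:box[2]]=255;m&=b
    return cv2.morphologyEx(m,cv2.MORPH_OPEN,np.ones((k,k),np.uint8)) if k>1 else m
def big(m):
    c,_=cv2.findContours(m,cv2.RETR_EXTERNAL,cv2.CHAIN_APPROX_NONE)
    return max(c,key=cv2.contourArea)[:,0,:]
def rect(m,plane,z):
    """min-area rect of mask's hull in world"""
    c=big(m); w=plane(c,z).astype(np.float32)
    (cx,cy),(a,b),ang=cv2.minAreaRect(w); return np.array([cx,cy,a,b,ang])
def fitcirc(w):
    A=np.c_[2*w,np.ones(len(w))];s=np.linalg.lstsq(A,(w**2).sum(1),rcond=None)[0]
    return s[0],s[1],np.sqrt(s[2]+s[0]**2+s[1]**2)
E
python3 - <<'E'
from h import *
for n,bm,bg in [("scene",(300,115,420,215),(285,210,400,300)),("side",(255,130,345,200),(320,195,425,245)),("wrist",(225,130,370,290),(120,30,280,120))]:
    im,ray,pl=cam(n)
    m=hsv(im,(100,90,20),(125,255,255),3,bm); print(n,'mat',rect(m,pl,3))
    g=hsv(im,(60,90,30),(90,255,255),1,bg); print(n,'feeder',rect(g,pl,10))
    t=hsv(im,(20,170,80),(32,255,255),3,(395,180,430,250) if n=="scene" else (360,140,410,190) if n=="side" else (120,150,200,230)); c=big(t).mean(0); print('tape~',pl(c,40))
im,ray,pl=cam("side"); m=hsv(im,(8,60,120),(25,200,255),3,(300,250,435,370)); cv2.imwrite("pics/cm.png",m); print('caddy',rect(m,pl,22))
im,ray,pl=cam("scene"); m=hsv(im,(8,60,120),(25,220,255),3,(160,240,320,380)); cv2.imwrite("pics/cm2.png",m); print('caddy',rect(m,pl,22))
print('can top scene',pl([219,288],150),'jar top',pl([264,256],145),'black top',pl([358,247],63))
im,ray,pl=cam("side")
print('can top side',pl([391,256],150),'jar top',pl([383,217],145),'red top',pl([348,281],70),'black top',pl([395,198],63),'cream',pl([256,232],55))
E
```

```text
scene mat [602.23 -70.05 129.66 199.03   4.97]
scene feeder [470.17 129.39  83.75 158.87  85.89]
tape~ [[422.51  -7.06]]
side mat [603.04 -70.16 128.63 198.42   5.02]
side feeder [519.33 128.42  85.7   63.75  85.63]
tape~ [[422.62  -2.78]]
wrist mat [604.   -67.36 129.43 189.69   5.08]
wrist feeder [474.2  125.59  83.04 158.99  86.16]
tape~ [[429.08 -12.53]]
caddy [503.28 332.56 227.17 225.73  85.46]
caddy [525.48 327.91 274.22 253.68  44.96]
can top scene [[494.18 368.46]] jar top [[493.11 286.52]] black top [[440.95 126.83]]
can top side [[487.72 365.92]] jar top [[483.89 281.03]] red top [[538.76 331.11]] black top [[433.3  133.53]] cream [[678.76 195.89]]
```

```bash
python3 -c "
import cv2,numpy as np
cv2.imwrite('pics/cmm.png',np.hstack([cv2.imread('pics/cm.png')[200:400,250:450],cv2.imread('pics/cm2.png')[200:400,150:350]]))"
```

```text
(no output)
```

View pics/cmm.png

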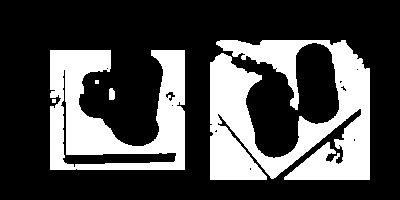

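The masks agree: the mat is at (603,-70) and the feeder at (471,129). I'll look at the caddy from above with the wrist camera.

```bash
python3 - <<'E'
from h import *
q=[.70710678,.70710678,0,0]
env.reach([505,275,370],q); env.hold(.3)
im,ray,pl=cam("wrist"); cv2.imwrite("pics/b_wrist.png",im); s=env.read_state(); print(s['time_s'],s['tool_pos'],s['orientation'],s['force'])
E
```

```text
1.975 [505.36 274.42 369.76] [ 0.71  0.71 -0.   -0.  ] [ 0.17  0.26 -0.58]
```

View pics/b_wrist.png

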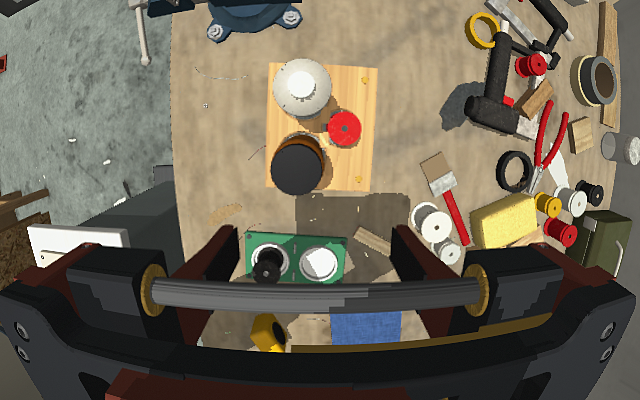

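Seen from above, the caddy spans (266,62)-(376,191). The can's neck is at (302,83), the jar's cap at (297,165) and the red spool's top at (344,128).

```bash
python3 - <<'E'
from h import *
im,ray,pl=cam("wrist")
H=cv2.cvtColor(im,cv2.COLOR_BGR2HSV)
for p in [(303,84),(285,80),(297,165),(344,128),(360,100)]: print(p,H[p[1],p[0]])
r=hsv(im,(0,150,90),(8,255,255),3,(320,100,372,155))|hsv(im,(172,150,90),(180,255,255),3,(320,100,372,155))
print('red',fitcirc(pl(cv2.convexHull(big(r))[:,0],70)))
j=hsv(im,(0,0,0),(180,120,75),3,(260,130,332,200)); print('jar cap',fitcirc(pl(cv2.convexHull(big(j))[:,0],155)))
c=hsv(im,(0,0,225),(180,40,255),3,(270,55,335,125)); print('can neck',fitcirc(pl(cv2.convexHull(big(c))[:,0],160)))
c2=hsv(im,(0,0,90),(180,45,255),3,(262,50,335,125)); print('can shoulder',fitcirc(pl(cv2.convexHull(big(c2))[:,0],135)))
w=hsv(im,(8,60,110),(25,220,255),3,(255,50,385,200))
cv2.imwrite("pics/w.png",np.hstack([w[40:210,240:400],j[40:210,240:400],c[40:210,240:400],c2[40:210,240:400]]))
def line(pts):
    vx,vy,x,y=cv2.fitLine(pl(pts,22).astype(np.float32),cv2.DIST_HUBER,0,.01,.01).ravel(); return np.array([x,y]),np.degrees(np.arctan2(vy,vx))
cc=big(w)
# right edge: max col per row
rr=np.array([[np.where(w[y])[0].max()+.5,y] for y in range(75,185)]); print('back edge',line(rr))
ll=np.array([[np.where(w[y])[0].min()-.5,y] for y in list(range(70,75))+list(range(118,133))]); print('front edge',line(ll))
tt=np.array([[x,np.where(w[:,x])[0].min()-.5] for x in range(335,370)]); print('top edge',line(tt))
bb=np.array([[x,np.where(w[:,x])[0].max()+.5] for x in range(330,365)]); print('bottom edge',line(bb))
for n in ["scene","side"]:
    im,ray,pl=cam(n)
    box={'scene':(160,240,320,380),'side':(308,255,430,370)}[n]
    w=hsv(im,(8,60,100),(25,220,255),1,box); cv2.imwrite(f"pics/c_{n}.png",w)
E
```

```text
(303, 84) [ 45   4 248]
(285, 80) [ 23  19 238]
(297, 165) [60  4 57]
(344, 128) [75 16 95]
(360, 100) [ 21 114 247]
red (np.float64(542.0649051354394), np.float64(330.7105834916391), np.float64(20.429752243860438))
jar cap (np.float64(487.6140443334515), np.float64(293.1574052648608), np.float64(25.181588180498398))
can neck (np.float64(487.98057702361587), np.float64(379.54119890851166), np.float64(18.09011739515269))
can shoulder (np.float64(492.6739638723165), np.float64(375.588298005356), np.float64(29.937016168331528))
back edge (array([604.05, 330.27], dtype=float32), np.float32(-88.58099))
front edge (array([422.  , 358.45], dtype=float32), np.float32(89.57167))
top edge (array([555.82, 441.83], dtype=float32), np.float32(2.2648432))
bottom edge (array([551.05, 232.39], dtype=float32), np.float32(0.078670375))
```

View pics/w.png

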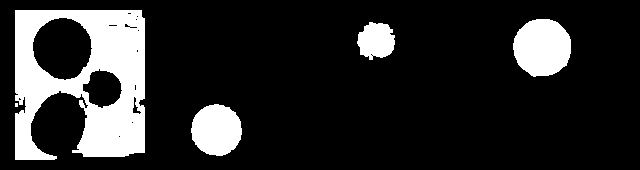

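```bash
python3 - <<'E'
from h import *
im,ray,pl=cam("wrist")
H=cv2.cvtColor(im,cv2.COLOR_BGR2HSV)
print(H[100,372:386].tolist()); print(H[125,258:272].tolist()); print(H[184:196,350].tolist());print(H[60:72,350].tolist())
b=H[...,1].astype(int)
cv2.imwrite("pics/crop.png",cv2.resize(im[45:205,245:395],None,fx=4,fy=3.7,interpolation=cv2.INTER_NEAREST))
E
```

```text
[[20, 115, 247], [20, 114, 246], [19, 119, 245], [18, 126, 243], [17, 91, 204], [19, 70, 185], [19, 69, 181], [19, 73, 179], [19, 75, 177], [19, 75, 177], [18, 73, 179], [19, 76, 181], [20, 71, 179], [19, 73, 181]]
[[18, 67, 163], [19, 69, 166], [19, 69, 167], [19, 72, 169], [19, 70, 172], [19, 73, 172], [19, 72, 173], [20, 66, 169], [17, 89, 191], [17, 131, 235], [18, 124, 233], [20, 120, 245], [19, 119, 243], [19, 120, 242]]
[[19, 119, 242], [19, 120, 242], [19, 121, 241], [19, 121, 241], [18, 121, 241], [19, 121, 242], [18, 119, 237], [16, 102, 215], [19, 64, 178], [18, 71, 184], [18, 71, 186], [19, 73, 191]]
[[20, 71, 169], [20, 71, 165], [19, 70, 163], [19, 68, 161], [20, 65, 158], [20, 59, 150], [16, 113, 217], [18, 122, 241], [18, 122, 240], [18, 121, 239], [18, 122, 239], [18, 122, 238]]
```

View pics/crop.png

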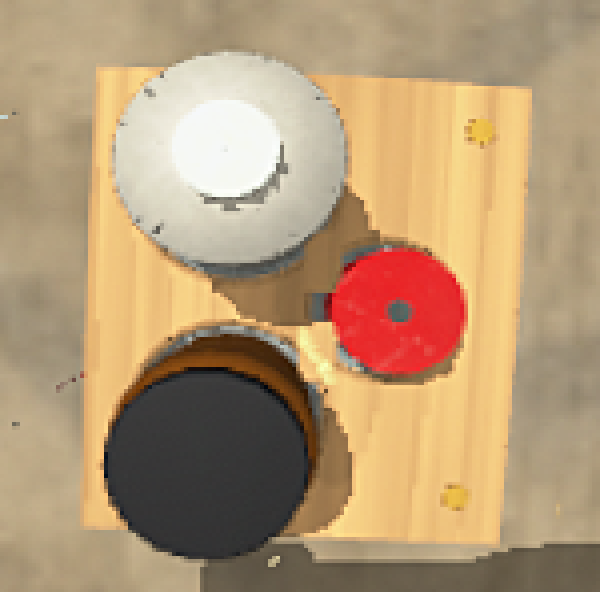

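The crop confirms the layout: the can is top left, the jar bottom left and the red spool on the right, with clean wood edges on all sides.

```bash
python3 - <<'E'
from h import *
im,ray,pl=cam("wrist")
w=hsv(im,(8,95,205),(25,220,255),3,(255,50,385,200))
def line(pts):
    vx,vy,x,y=cv2.fitLine(pl(pts,22).astype(np.float32),cv2.DIST_HUBER,0,.01,.01).ravel()
    a=np.degrees(np.arctan2(vy,vx)); return np.array([x,y]),a
f=lambda y:np.where(w[y])[0]; g=lambda x:np.where(w[:,x])[0]
B=line(np.array([[f(y).max()+.5,y] for y in range(80,180)]))
F=line(np.array([[f(y).min()-.5,y] for y in range(70,180)]))
T=line(np.array([[x,g(x).min()-.5] for x in range(330,370)]))
D=line(np.array([[x,g(x).max()+.5] for x in range(320,365)]))
for l in (B,F,T,D): print(l)
def inter(l,m):
    u=[np.cos(np.radians(l[1])),np.sin(np.radians(l[1]))];v=[np.cos(np.radians(m[1])),np.sin(np.radians(m[1]))]
    t=np.linalg.solve(np.c_[u,-np.array(v)],m[0]-l[0]);return l[0]+t[0]*np.array(u)
C=np.array([inter(F,D),inter(B,D),inter(B,T),inter(F,T)]);print(C)
print('rect',cv2.minAreaRect(C.astype(np.float32)),'edges',np.linalg.norm(np.roll(C,-1,0)-C,axis=1),np.degrees(np.arctan2(*(np.roll(C,-1,0)-C).T[::-1])))
ctr=C.mean(0);print(ctr)
a=np.radians(cv2.minAreaRect(C.astype(np.float32))[2])
for a in np.radians([-2,0,1,2,3]):
    M=np.array([[np.cos(a),-np.sin(a)],[np.sin(a),np.cos(a)]]); o=ctr+M@[28,0]; print(np.degrees(a),'origin',o,'L',o+M@[-52,42],'R',o+M@[-52,-42])
# cups of the feeder in this view & side
E
```

```text
(array([588.77, 329.6 ], dtype=float32), np.float32(87.18568))
(array([438.67, 345.96], dtype=float32), np.float32(87.7337))
(array([557.55, 418.25], dtype=float32), np.float32(-2.8374205))
(array([542.22, 241.31], dtype=float32), np.float32(-2.3249238))
[[434.7  245.67]
 [584.34 239.6 ]
 [593.04 416.5 ]
 [441.76 423.99]]
rect ((513.0189208984375, 331.15673828125), (178.45286560058594, 151.46719360351562), 87.18568420410156) edges [149.77 177.11 151.47 178.46] [ -2.32  87.19 177.16 -92.27]
[513.46 331.44]
-2.0 origin [541.44 330.46] L [490.94 374.25] R [488.01 290.3 ]
0.0 origin [541.46 331.44] L [489.46 373.44] R [489.46 289.44]
1.0 origin [541.46 331.93] L [488.73 373.01] R [490.2  289.03]
2.0 origin [541.44 332.42] L [488.01 372.58] R [490.94 288.63]
3.0000000000000004 origin [541.42 332.91] L [487.29 372.13] R [491.69 288.24]
```

```bash
cat >> h.py <<'E'
def caddyview(im,pl,box):
    x0,y0,x1,y1=box
    w=hsv(im,(8,95,205),(25,220,255),3,box)
    r=hsv(im,(0,150,90),(8,255,255),3,box)|hsv(im,(172,150,90),(180,255,255),3,box)
    return w,r
def yawq(deg): # deg=0: tool x along world +x ; +90: the start orientation
    return (R.from_euler('z',deg,degrees=True)*R.from_quat([1,0,0,0])).as_quat()
E
python3 - <<'E'
from h import *
print(yawq(90),env.ik([430,330,370],yawq(0)))
env.reach([430,330,370],yawq(0)); env.hold(.3)
im,ray,pl=cam("wrist"); cv2.imwrite("pics/d_wrist.png",im); s=env.read_state(); print(s['time_s'],s['tool_pos'],s['qpos'])
E
```

```text
[0.71 0.71 0.   0.  ] [ 0.63  0.23  1.75 -0.    1.17  2.2 ]
4.1 [430.07 329.94 369.99] [0.63 0.23 1.75 0.   1.17 2.2 ]
```

View pics/d_wrist.png

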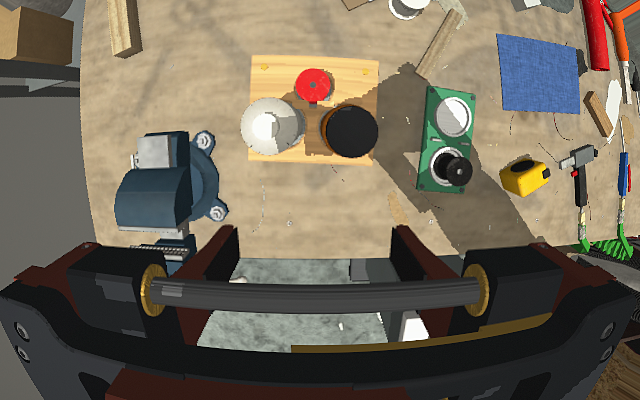

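This view shows everything: the red spool at (313,85), the can at (270,126), the jar at (350,131), the feeder at (447,138) and the mat at (540,75). A blue machine stands left of the caddy at (165,190).

```bash
python3 - <<'E'
from h import *
im,ray,pl=cam("wrist")
w,r=caddyview(im,pl,(240,45,385,170))
print('red',fitcirc(pl(cv2.convexHull(big(r))[:,0],70)))
j=hsv(im,(0,0,0),(180,120,75),3,(318,98,385,165)); print('jar cap',fitcirc(pl(cv2.convexHull(big(j))[:,0],155)))
c2=hsv(im,(0,0,90),(180,45,255),3,(235,92,308,160)); print('can shoulder',fitcirc(pl(cv2.convexHull(big(c2))[:,0],135)))
def line(pts):
    vx,vy,x,y=cv2.fitLine(pl(pts,22).astype(np.float32),cv2.DIST_HUBER,0,.01,.01).ravel()
    return np.array([x,y]),np.degrees(np.arctan2(vy,vx))
f=lambda y:np.where(w[y])[0]; g=lambda x:np.where(w[:,x])[0]
print('back',line(np.array([[x,g(x).min()-.5] for x in range(258,370)])))
print('front',line(np.array([[x,g(x).max()+.5] for x in range(255,350)])))
print('left',line(np.array([[f(y).min()-.5,y] for y in list(range(60,95))])))
print('right',line(np.array([[f(y).max()+.5,y] for y in range(65,98)])))
g=hsv(im,(60,90,30),(90,255,255),1,(405,75,490,205)); print('feeder',rect(g,pl,10))
m=hsv(im,(100,90,20),(125,255,255),3,(485,20,590,125)); print('mat',rect(m,pl,3))
# cups: bright rims
k=hsv(im,(0,0,200),(180,60,255),1,(425,85,485,190))
cv2.imwrite("pics/k.png",cv2.resize(np.hstack([im[80:200,405:490],cv2.merge([k]*3)[80:200,405:490]]),None,fx=4,fy=4))
E
```

```text
red (np.float64(540.7080772449755), np.float64(330.85790419414116), np.float64(20.417677281445076))
jar cap (np.float64(487.59975524279196), np.float64(292.9068532697406), np.float64(25.03821912390149))
can shoulder (np.float64(492.57657266239744), np.float64(372.9507728420531), np.float64(31.38379226948595))
back (array([588.72, 330.34], dtype=float32), np.float32(87.32466))
front (array([438.44, 346.33], dtype=float32), np.float32(87.36089))
left (array([561.26, 418.47], dtype=float32), np.float32(-2.2094722))
right (array([555.19, 246.56], dtype=float32), np.float32(-28.13191))
feeder [473.68 127.61  84.33 158.72  86.01]
mat [604.96 -72.18 129.06 200.53   5.13]
```

View pics/k.png

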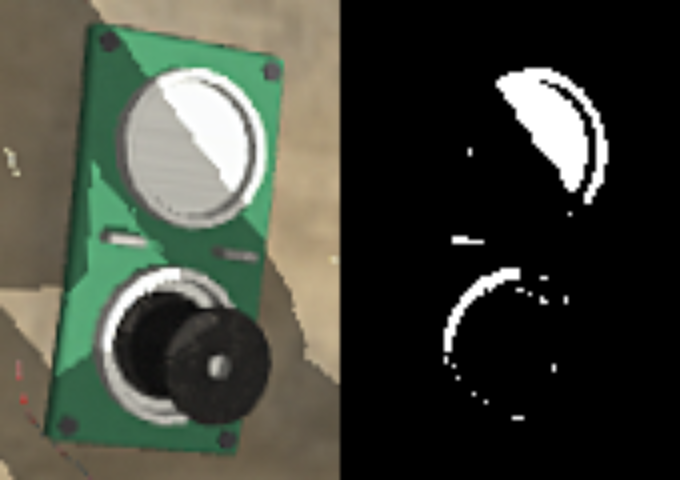

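Both views agree within about 1-2 mm. I'll move the jar first.

```bash
cat >> h.py <<'E'
def st(msg=''):
    s=env.read_state(); print(msg,'t',round(s['time_s'],1),s['tool_pos'],'w',round(s['width'],1),'F',s['force']); return s
JAR=(487.6,291.5); CAN=(491.6,374.2); MATJ=(608.5,-120.5); MATC=(599.8,-20.5)
TALL=305
Q=yawq(90)
def pick(xy,z,q,up,fs=15):
    env.move_l([*xy,z+60],q,rate=250); st('above')
    h=env.move_l([*xy,z],q,rate=120,f_stop=fs); 
    if h: st('HIT'); return False
    set_gripper(15); s=st('gripped'); 
    env.move_l([*xy,up],q,rate=200); st('lifted'); return s['width']
def place(xy,z,q,up,fs=12):
    env.move_l([*xy,z+30],q,rate=220); s0=st('above')
    h=env.move_l([*xy,z],q,rate=60,f_stop=fs); s=st('down %s'%h)
    return h
def release(xy,up,q):
    set_gripper(88); st('open'); env.move_l([*xy,up],q,rate=250)
E
python3 - <<'E'
from h import *
env.reach([*JAR,260],Q); st()
print(pick(JAR,171,Q,TALL))
E
```

```text
t 5.6 [487.66 291.62 260.23] w 87.5 F [-0.41 -0.01  0.33]
above t 5.9 [486.84 291.2  230.37] w 87.4 F [-0.17 -0.56  0.41]
gripped t 7.1 [487.69 291.57 171.3 ] w 57.4 F [-1.06 -0.    4.64]
lifted t 8.0 [486.91 291.11 303.79] w 57.2 F [-0.55  0.53 -3.11]
57.39682829548764
```

```bash
python3 - <<'E'
from h import *
env.move_l([*MATJ,TALL],Q,rate=300); 
h=place(MATJ,164.5,Q,TALL)
E
```

```text
above t 10.2 [ 609.17 -120.09  195.35] w 57.6 F [-0.1   0.64 -1.83]
down True t 10.7 [ 607.81 -120.5   164.05] w 57.2 F [-1.95  0.37  5.  ]
```

```bash
python3 - <<'E'
from h import *
release(MATJ,TALL,Q)
env.move_l([*CAN,260],Q,rate=300)
print(pick(CAN,176,Q,TALL))
cv2.imwrite("pics/e.png",np.vstack([cam("side")[0][80:400,100:600],cam("scene")[0][100:380,140:640]]))
E
```

```text
open t 11.4 [ 607.23 -120.26  163.47] w 87.8 F [0.22 0.06 0.85]
above t 14.2 [491.23 372.84 235.06] w 87.8 F [-0.8  -0.13  0.38]
gripped t 15.4 [491.87 374.36 176.44] w 59.7 F [0.63 0.12 3.19]
lifted t 16.2 [490.81 373.62 303.46] w 59.6 F [-0.4   1.25 -4.11]
59.69704211745093
```

View pics/e.png

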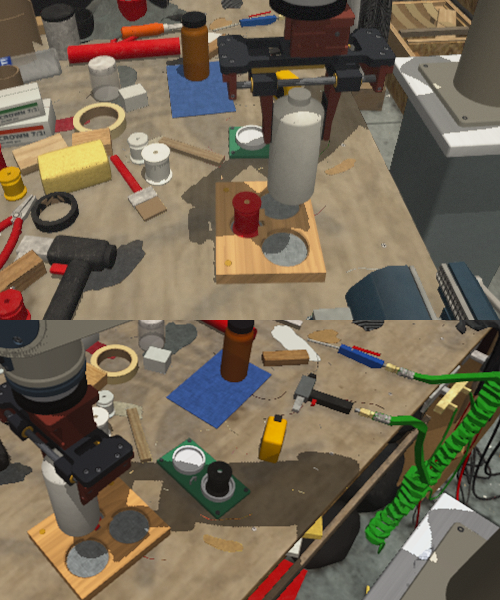

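The jar stands upright on the mat, top left of the upper panel at (195,48). The can hangs upright in the gripper, clear of its recess at (290,250).

```bash
python3 - <<'E'
from h import *
env.move_l([*MATC,TALL],Q,rate=300); 
h=place(MATC,169.5,Q,TALL)
release(MATC,TALL,Q)
env.reach([430,250,330],yawq(0)); env.hold(.3); st()
im,ray,pl=cam("wrist"); cv2.imwrite("pics/f.png",im)
E
```

```text
above t 18.4 [600.36 -19.92 200.17] w 59.6 F [-0.95  1.47 -2.7 ]
down True t 19.0 [599.69 -20.58 169.16] w 59.4 F [0.28 0.54 4.5 ]
open t 19.6 [598.82 -20.43 168.45] w 88.1 F [-0.4  -0.15 -0.46]
 t 22.4 [430.18 249.82 330.  ] w 87.7 F [ 0.09  0.46 -0.51]
```

View pics/f.png

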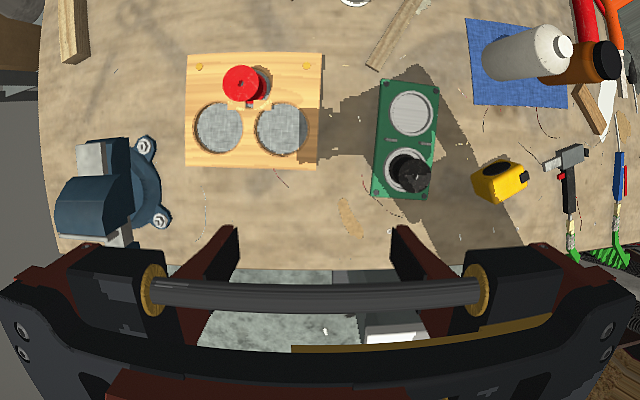

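Both are on the mat. The empty recesses are at (218,128) and (281,130), the red spool at (241,84), the empty cup at (411,113) and the black spool at (410,172). I'll measure the feeder and the spools again from here.

```bash
python3 - <<'E'
from h import *
im,ray,pl=cam("wrist")
b=(215,60,268,108)
r=hsv(im,(0,170,140),(8,255,255),3,b)|hsv(im,(172,170,140),(180,255,255),3,b)
c=big(r); print(cv2.boundingRect(c),'red',fitcirc(pl(cv2.convexHull(c)[:,0],70)))
g=hsv(im,(60,90,30),(90,255,255),1,(365,70,445,205)); print('feeder',rect(g,pl,10))
# empty cup outer rim = hole in green at plate level / rim z 22
for bx in [(383,85,439,142)]:
    k=hsv(im,(0,0,100),(180,60,255),3,bx); print('cup',fitcirc(pl(cv2.convexHull(big(k))[:,0],22)))
k2=hsv(im,(0,0,0),(180,120,70),3,(395,150,435,195)); 
cv2.imwrite("pics/k2.png",cv2.resize(np.hstack([im[70:205,365:445],cv2.merge([k2]*3)[70:205,365:445],cv2.merge([k])[70:205,365:445,None].repeat(3,2)]),None,fx=3,fy=3))
cv2.imwrite("pics/k3.png",cv2.resize(np.hstack([im[50:175,180:330],cv2.merge([r]*3)[50:175,180:330]]),None,fx=2.5,fy=2.5))
for bx in [(190,95,248,160),(250,95,312,160)]:
    d=hsv(im,(0,0,60),(180,50,255),3,bx); print('recess',fitcirc(pl(cv2.convexHull(big(d))[:,0],22)))
E
```

```text
(225, 67, 34, 34) red (np.float64(541.4468384532416), np.float64(330.33622871682127), np.float64(19.713839258494065))
feeder [473.54 127.23  83.77 158.61  86.08]
cup (np.float64(510.81607678302925), np.float64(123.69312395133284), np.float64(29.940308006884628))
recess (np.float64(491.33538749565975), np.float64(372.18089933156296), np.float64(31.35303373234785))
recess (np.float64(487.35762861864555), np.float64(289.9943935742938), np.float64(31.608388513216667))
```

View pics/k2.png

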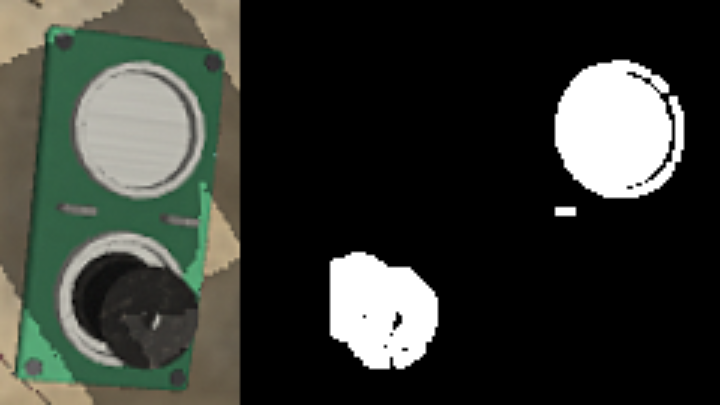

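View pics/k3.png

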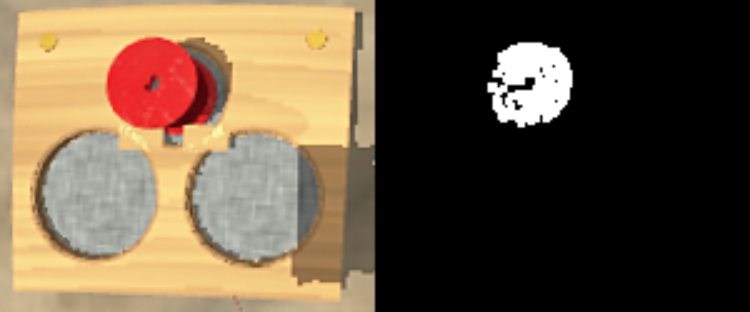

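```bash
cat >> h.py <<'E'
RED=(541.3,330.5); CUPE=(510.8,124.3); CUPB=(435.9,129.8); ORG=(541.4,330.2)
QS=yawq(-3.5)
E
python3 - <<'E'
from h import *
env.reach([*RED,230],QS)
print(pick(RED,125,QS,230))
im,ray,pl=cam("wrist"); cv2.imwrite("pics/g.png",im)
E
```

```text
above t 23.6 [540.54 329.91 185.88] w 87.8 F [ 0.26 -0.5   0.63]
gripped t 25.1 [541.35 330.58 125.02] w 38.9 F [-0.94  0.73  0.34]
lifted t 25.8 [540.74 330.16 229.25] w 38.4 F [-0.8  -1.11 -1.4 ]
38.91946677736416
```

View pics/g.png

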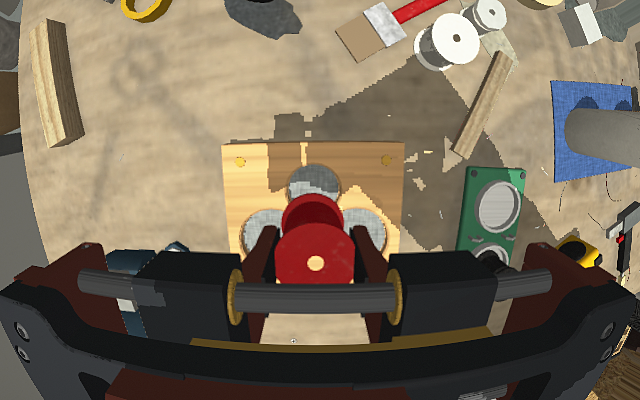

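The red spool is in the jaws at (315,255). The reported width of 38.9 mm is a bit under the 42 mm flange, so I'll check for tilt from the side.

```bash
python3 - <<'E'
from h import *
env.hold(.3); st()
a=cam("side")[0][150:350,250:450]; b=cam("scene")[0][170:370,170:370]
cv2.imwrite("pics/h1.png",cv2.resize(np.hstack([a,b]),None,fx=2,fy=2,interpolation=cv2.INTER_CUBIC))
E
```

```text
t 26.1 [541.   330.32 229.  ] w 38.8 F [-0.04 -0.   -1.17]
```

View pics/h1.png

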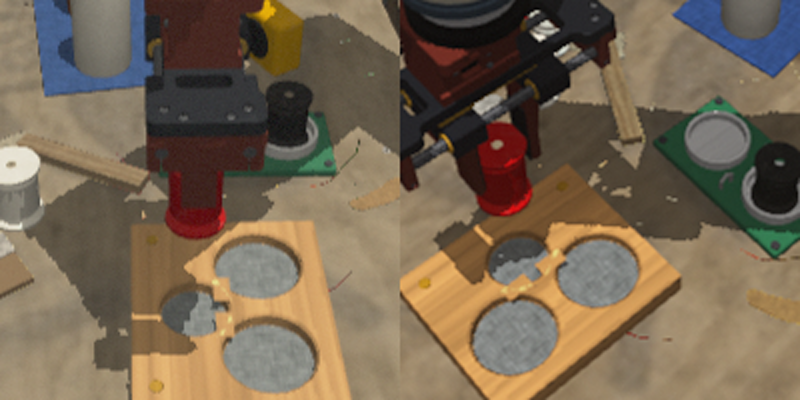

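The spool hangs upright and centred in both views, with the recess empty below it. Next I'll place it in the feeder's empty cup.

```bash
python3 - <<'E'
from h import *
env.move_l([*CUPE,230],QS,rate=250)
env.move_l([*CUPE,160],QS,rate=220); env.hold(.2)
a=cam("side")[0][120:270,300:450]; b=cam("scene")[0][180:330,260:410]
place(CUPE,128.3,QS,230,fs=8)
a2=cam("side")[0][120:270,300:450]; b2=cam("scene")[0][180:330,260:410]
cv2.imwrite("pics/i.png",cv2.resize(np.vstack([np.hstack([a,b]),np.hstack([a2,b2])]),None,fx=2,fy=2,interpolation=cv2.INTER_CUBIC))
E
```

```text
above t 28.2 [510.79 124.24 158.45] w 39.0 F [ 0.17  0.71 -0.48]
down True t 28.7 [510.28 124.5  127.48] w 38.6 F [-0.54  2.03  3.03]
```

View pics/i.png

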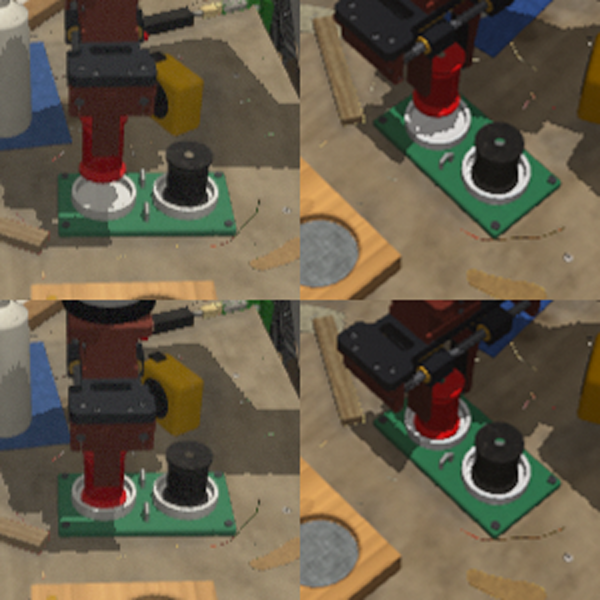

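The red spool is seated in the cup: contact came at the expected height and both lower panels show it inside the rim. I'll release it and take the black spool.

```bash
python3 - <<'E'
from h import *
release(CUPE,220,QS)
env.reach([365,130,300],yawq(-3.5)); env.hold(.3); st()
im,ray,pl=cam("wrist"); cv2.imwrite("pics/j.png",im)
E
```

```text
open t 29.7 [510.03 124.23 127.91] w 87.5 F [-0.33 -0.35  0.23]
 t 31.2 [365.6  129.95 299.36] w 87.7 F [0.02 0.41 0.05]
```

View pics/j.png

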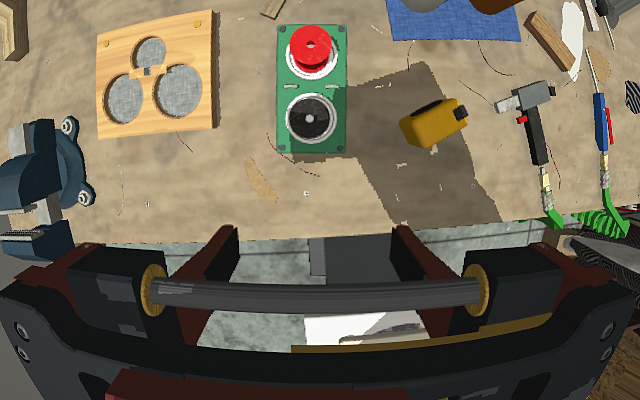

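The red spool stands in the cup at (312,47), and the black spool's top is at (310,118). I'll measure both.

```bash
python3 - <<'E'
from h import *
im,ray,pl=cam("wrist")
b=(282,20,340,75)
r=hsv(im,(0,170,140),(8,255,255),3,b)|hsv(im,(172,170,140),(180,255,255),3,b)
print('red(mixed)',pl([[310.5,45]],73))
k=hsv(im,(0,0,0),(180,130,80),3,(285,92,337,146)); print('black',cv2.boundingRect(big(k)),fitcirc(pl(cv2.convexHull(big(k))[:,0],63)))
g=hsv(im,(60,90,30),(90,255,255),1,(270,15,355,160)); print('feeder',rect(g,pl,10))
cv2.imwrite("pics/k4.png",cv2.resize(np.hstack([im[15:160,265:355],cv2.merge([k]*3)[15:160,265:355]]),None,fx=3,fy=3))
E
```

```text
red(mixed) [[509.69 124.08]]
black (289, 99, 41, 39) (np.float64(435.4935267953586), np.float64(130.26833402909654), np.float64(20.59820825119837))
feeder [473.4  126.11  82.56 157.95  86.31]
```

View pics/k4.png

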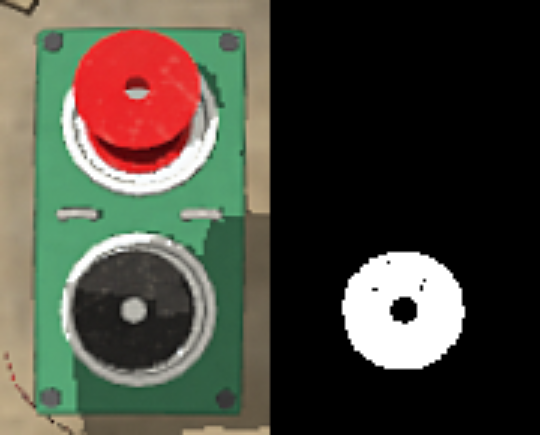

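The black spool is centred at (435.5,130.3).

```bash
python3 - <<'E'
from h import *
B=(435.5,130.2)
env.move_l([*B,230],QS,rate=250)
print(pick(B,119.7,QS,210))
env.move_l([*ORG,210],QS,rate=250); env.hold(.2)
a=cam("side")[0][150:370,250:450]; b=cam("scene")[0][180:400,170:370]
place(ORG,116.8,QS,210,fs=8)
a2=cam("side")[0][150:370,250:450]; b2=cam("scene")[0][180:400,170:370]
cv2.imwrite("pics/l.png",np.hstack([a,b,a2,b2]))
E
```

```text
above t 32.2 [434.63 130.19 180.35] w 87.8 F [-0.01 -0.1   0.62]
gripped t 33.8 [435.53 130.23 119.7 ] w 37.7 F [-0.55  0.84  1.49]
lifted t 34.4 [435.15 130.08 209.68] w 37.7 F [ 0.43  0.91 -0.76]
37.725431992373586
above t 36.1 [541.28 330.   146.62] w 37.7 F [-0.13  0.31 -0.44]
down True t 36.7 [541.2  330.49 116.21] w 37.6 F [-0.65  1.3   1.99]
```

View pics/l.png

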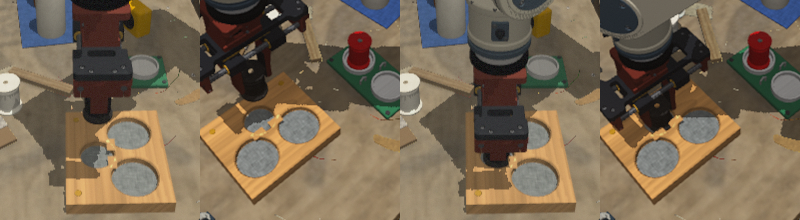

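The black spool touched down at 116.2 mm, where the recess floor should be. I'll release it and check from above.

```bash
python3 - <<'E'
from h import *
release(ORG,230,QS)
env.reach([450,260,330],yawq(0)); env.hold(.3); st()
im,ray,pl=cam("wrist"); cv2.imwrite("pics/m.png",im)
E
```

```text
open t 37.7 [540.78 329.99 116.18] w 87.7 F [ 0.67  0.09 -0.23]
 t 39.2 [450.33 260.29 328.82] w 87.8 F [ 0.49  0.15 -0.22]
```

View pics/m.png

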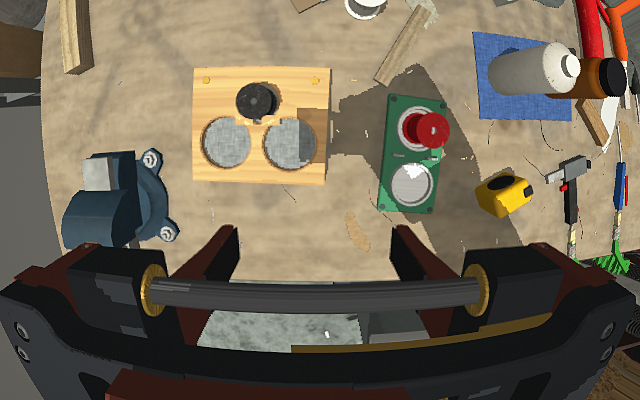

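The black spool is upright in the back recess at (257,101) and the red one in its cup at (430,130). The can comes back first.

```bash
python3 - <<'E'
from h import *
env.reach([*MATC,TALL],Q)
print(pick(MATC,169,Q,TALL))
env.move_l([*CAN,TALL],Q,rate=300)
env.move_l([*CAN,215],Q,rate=200); env.hold(.2)
a=cam("side")[0][150:370,250:450]; b=cam("scene")[0][180:400,170:370]
place(CAN,175.7,Q,TALL)
a2=cam("side")[0][150:370,250:450]; b2=cam("scene")[0][180:400,170:370]
cv2.imwrite("pics/n.png",np.hstack([a,b,a2,b2]))
E
```

```text
above t 41.6 [599.82 -20.13 229.03] w 87.8 F [ 0.41 -0.47  0.52]
gripped t 42.8 [599.92 -20.52 169.38] w 59.0 F [-0.89  0.46  4.63]
lifted t 43.6 [598.91 -20.47 303.56] w 59.5 F [-1.14  0.65 -3.49]
58.967052820284316
above t 46.3 [491.16 373.95 205.11] w 59.6 F [ 0.32  0.32 -3.17]
down True t 46.8 [491.1  373.91 175.89] w 59.4 F [-0.66  0.21  4.17]
```

View pics/n.png

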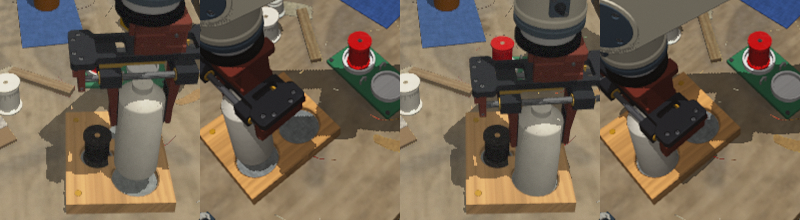

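The can touched down at the same height it was picked from. I'll release it and bring the jar back.

```bash
python3 - <<'E'
from h import *
release(CAN,TALL,Q)
env.move_l([*MATJ,TALL],Q,rate=300)
print(pick(MATJ,164,Q,TALL))
env.move_l([*JAR,TALL],Q,rate=300)
env.move_l([*JAR,210],Q,rate=200); env.hold(.2)
a=cam("side")[0][150:370,250:450]; b=cam("scene")[0][180:400,170:370]
place(JAR,170.7,Q,TALL)
a2=cam("side")[0][150:370,250:450]; b2=cam("scene")[0][180:400,170:370]
cv2.imwrite("pics/o.png",np.hstack([a,b,a2,b2]))
E
```

```text
open t 47.5 [490.48 373.44 175.35] w 87.8 F [0.48 0.34 0.1 ]
above t 50.5 [ 608.66 -119.87  224.2 ] w 87.8 F [1.37 0.89 1.03]
gripped t 51.7 [ 608.55 -120.52  164.31] w 57.4 F [-1.79  0.31  2.3 ]
lifted t 52.6 [ 607.72 -120.34  303.65] w 57.3 F [ 0.19  0.4  -2.61]
57.35717757232831
above t 55.4 [487.24 291.34 200.4 ] w 57.3 F [ 0.19 -0.12 -1.64]
down True t 55.9 [486.76 291.19 170.7 ] w 57.4 F [-1.4   0.19  3.91]
```

View pics/o.png

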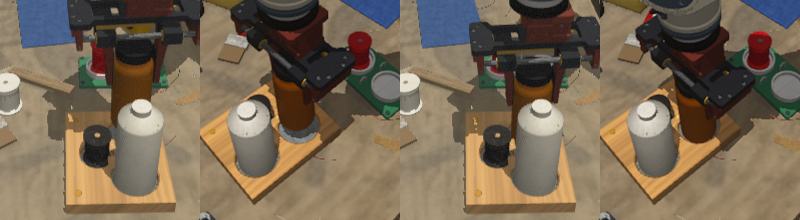

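The jar is down in its recess, with contact at 170.7 mm. I'll release it, move clear and take a final look.

```bash
python3 - <<'E'
from h import *
release(JAR,TALL,Q)
env.reach([505,275,370],Q); env.hold(.5); st()
im,ray,pl=cam("wrist"); cv2.imwrite("pics/p_w.png",im)
r=hsv(im,(0,0,0),(180,120,75),3,(260,130,332,200)); print('jar cap',fitcirc(pl(cv2.convexHull(big(r))[:,0],155)))
c2=hsv(im,(0,0,90),(180,45,255),3,(262,50,335,125)); print('can',fitcirc(pl(cv2.convexHull(big(c2))[:,0],135)))
k=hsv(im,(0,0,0),(180,130,80),3,(325,105,372,155)); print('black',fitcirc(pl(cv2.convexHull(big(k))[:,0],60)))
env.reach([560,60,360],Q); env.hold(.3)
cv2.imwrite("pics/p_s.png",cam("side")[0]);cv2.imwrite("pics/p_c.png",cam("scene")[0]); st()
a=[cv2.imread('pics/a_scene.png'),cv2.imread('pics/p_c.png')]
d=cv2.absdiff(*a).max(2); print('tape diff',d[190:245,397:432].mean(),'cream diff',d[170:225,220:255].mean())
E
```

```text
open t 56.6 [486.55 290.96 170.71] w 87.7 F [-0.28  0.42 -0.75]
 t 58.2 [504.84 275.07 369.6 ] w 87.7 F [-0.06 -0.5   0.72]
jar cap (np.float64(486.4668556949664), np.float64(292.83736300436067), np.float64(25.225337086680717))
can (np.float64(490.92662107482886), np.float64(375.22727414558125), np.float64(29.75740988144795))
black (np.float64(540.2438868377027), np.float64(329.06876029326355), np.float64(20.895890896225673))
 t 59.5 [559.96  60.68 360.03] w 87.8 F [ 0.01  0.69 -0.19]
tape diff 21.0987012987013 cream diff 1.5849350649350649
```

View pics/p_w.png

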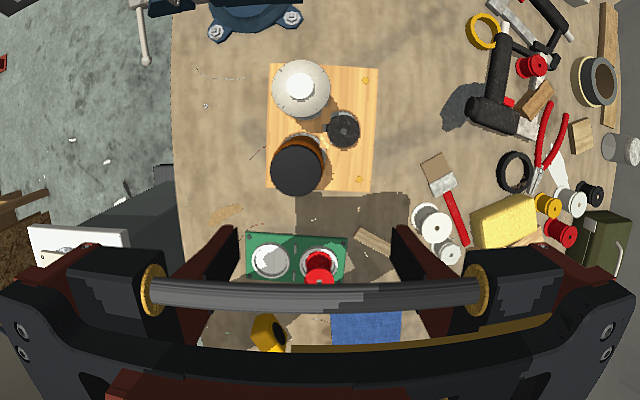

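View pics/p_s.png

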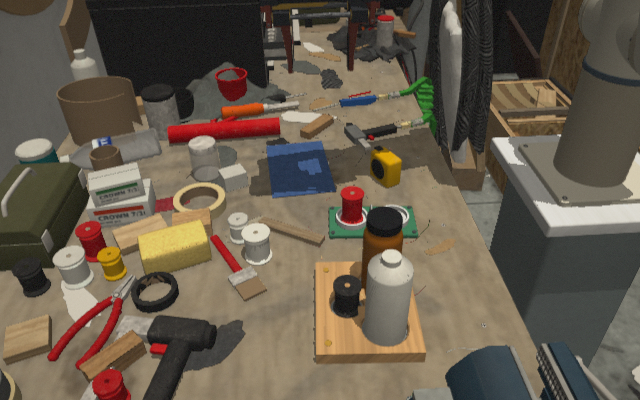

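View pics/p_c.png

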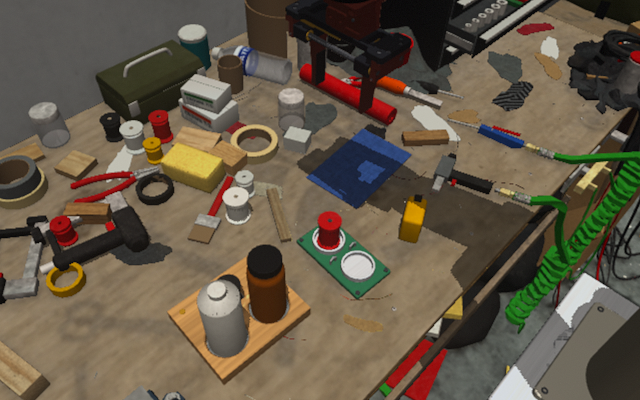

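Everything is in place. The tape measure still lies at (412,218) in the scene view and (385,167) in the side view, as at the start. Its pixel difference comes from the arm's shadow.

```bash
python3 - <<'E'
from h import *
workorder.sign_off(); st()
E
```

```text
the job is handed in; nothing more can be done
the job is handed in; nothing more can be done
```

The feeder is changed over to red and the job is handed in, at about 60 s of the 130 s allowed. I moved the jar and then the can onto the mat, put the red spool in the empty cup and the black spool in the caddy's back recess. Then I returned the can and the jar, each to the recess it came from.

**Last checks:**
- **Can, jar and spools:** the final pictures show all four upright and seated. The can and the jar are within 2 mm of where they started, and the black spool is within about 2 mm of the back recess's centre.
- **Gripper and forces:** the gripper was open and clear of everything. No force I printed passed about 5 N.
- **Bystanders:** the cream spool's pixels are practically unchanged. The tape measure's picture difference was higher (21 grey levels); I put that down to the arm's shadow, since it shows in the same place in both views.
- **Smaller disagreements:** the different views put the feeder's centre up to about 4 mm apart. The gripper also closed to about 38–39 mm on the 42 mm spool flanges. Both spools still hung upright and touched down within about 1 mm of the expected heights.

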